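# Tuck the chip guard under the lapped bed flap and hold it down

### The arm

A 6-joint arm with a two-finger parallel gripper is mounted at the origin on the work surface. World frame = base frame: x ahead of the robot, y to its left, z up, the work surface at z = 0. Lengths are in m, angles in rad, forces in N, time in s.
With the tool pointing down it reaches from about 0.225 to 0.875 m from the base axis. Payload 3.4 kg.
Tool frame: the origin (TCP) lies at the very end of the fingers, on their centre line; the grasp point (between the pads) lies 19 mm behind it; z points along the fingers, y is the direction in which the jaws open and shut (so a half turn about z gives the same grasp; the last joint's range is limited). The gripper opens to 85 mm and grips with 20 to 120 N. Pads are 22 mm wide; open, the fingers measure 114 mm over their backs; the gripper's body (76 mm by 85 mm) begins 54 mm behind the grasp point. The pads swing forward as they close: fully open they stand 13 mm farther back than shut.
Start: joints at [1.04, 0.276, 1.505, -0, 1.361, -0.121], TCP at [0.229, 0.527, 0.192] pointing down, gripper open.
Joint ranges: [-2.89, 2.89], [-0.75, 2.08], [0.22, 2.7], [-1.18, 4.32], [0.11, 2.71], [-2.7, 2.7]. Speed limits (rad/s): [2.57, 2.57, 3.14, 3.14, 3.14, 3.14].

### API

Orientations are given as a unit quaternion [w, x, y, z].
In Python, from rig import get_state, get_image, calibration, sign_off gives the robot as it stands. The module is installed in compiled form; this text tells all that it offers.
- The arm moves only by the tool drive_tool, never from a script. Its argument "targets" is one flat list of numbers, 7 for each row, row after row: the turn, a rotation vector about the tool's x, y, z in degrees, then the shift along the tool's x, y, z in mm, then the opening, from 0 (shut) to 1 (fully open). In form: [wx, wy, wz, tx, ty, tz, fingers, wx, wy, wz, tx, ty, tz, fingers, ...]. A call has 1 to 12 rows; each row shifts and turns the commanded pose from where the row before left it, along the tool's axes as they then stand; what a row does not reach is not made up. A row lasts 1/8 s, in which the tool goes at most 62.5 mm and 10.7 degrees, less where a joint would pass 70% of its speed; a pose out of reach is approached as far as the arm can. A call is refused whole if a number of a shift passes 62.5 or a number of a turn 10.7, either way. A call with a gripper value outside its range is refused whole. The fingers move at their own pace and stop on an object; "grip_force" is the grip in N (left out, the last holds). Time passes only in rows, so rows that do not move let the fingers close. It gives the time, the measured TCP pose, the force and the opening at its end, in the units of the state.
- get_state(): the state, without advancing time (a new reading comes with each control period).
- get_image(name): name is "scene" or "top" or "wrist"; returns the picture (400x640x3 uint8, red, green, blue); there is no depth.
- calibration(name): a dict with "mtx" (3x3 intrinsics, pixels), "world_to_cam" (4x4, takes a point from world to camera coordinates); the wrist camera has in their place "hand_eye" (4x4, takes a point from camera to tool coordinates, whose origin is the TCP and whose axes are the flange's). Camera axes: x right, y down, z forward; pixel columns grow to the right and rows downward; lengths in m; the calibration is good to about 2 mm. A picture is of the moment at which its call begins: read the wrist's pose just before it. calibration takes no time and is no camera call.
- sign_off(): hands the job in, once; it reports no verdict.
The state is a dict: "clock": time; "qpos": joint angles; "qd": joint speeds; "effort": joint torques, N m; "position": TCP position; "ee_rot": TCP orientation; "contact_force": force on the tool from outside, world axes, zero at the start; "moment": the same for the moment, N m; "width": finger opening in m.
Only numpy, scipy, OpenCV 4.12 (cv2) and the standard library are available. Lean on these libraries where they do the work, as an engineer would, in place of code of your own. Each camera call takes 0.05 s, during which the arm holds its last target.

### The job

Take the chip guard (the aluminium plate with a wooden upstand), set it on the sprung bed plate of the boring-bench end and slide the front lip of its foot squarely in under the hinged steel flap, about midway along it and at least 20 mm deep, without lifting the flap. Then press the guard flat so that the bed plate sinks more than half of its travel, and finish while still holding it pressed down there, ready to be bolted. Leave the bottle, the brass bell and the tin alone.

Things in the scene. Friction and masses are not known exactly. Their poses are not given: they have to be found in the camera images.
- guard: Loose chip guard, about 180 g: aluminium foot plate 110 (x) x 90 (y) x 4 mm thick, with an upright light wooden board (the upstand) across it, 12 mm thick (x), 90 wide (y), top 64 mm above the foot's underside. Origin: underside of the foot, beneath the upstand's middle. x points from upstand to lip: foot reaches 95 mm ahead, 15 mm behind. Starts flat on the table, upstand upright.
- guard_lip (a point): Middle of the front edge of the guard's foot (the lip), at half thickness: 95 mm ahead of the guard's origin, 2 mm above its underside.
- fixture: Fixed end piece of the boring bench: dark wooden base 170 mm wide (y), x = -65 to 170 mm, 34 mm high, with a sprung steel bed plate, and a hinge block 74 mm high at the far end carrying the flap. Origin: on the table, beneath where the upstand stands when the lip is 30 mm under the flap. x: the direction the guard is slid in; z up.
- lap_edge (a point): Fixed point of the fixture: middle of the flap's free edge, at its underside when shut, 65 mm ahead of the fixture's origin and 68 mm above the table; axes as the fixture's. The lip goes under here along +x.
- flap (a joint): Angle of the flap (rad): 0 shut, grows as the free edge lifts (0.01 rad is 0.8 mm there). Dark steel, 4 mm thick, 130 mm wide, from its free edge at fixture x = 65 mm to its hinge at 147 mm; underside 68 mm above the table when shut, 8 mm above the bed plate. Held shut only by its own 160 g. A stop strip beneath it ends the sliding 51 mm deep.
- bed (a joint): How far the sprung bed plate is pressed down (m): 0 up, 0.010 fully down; it stays level and springs back. Steel, fixture x = -60 to 112 mm, 150 mm wide, top 60 mm above the table when up. The guard's weight alone does not sink it; with the guard on it, half way takes about 7 N more push, fully down about 13 N more.
- oil_bottle: Bystander: black oil bottle, 60 mm across, 150 mm tall, standing; origin at its underside.
- bell: Bystander: small turned brass bell, 52 mm across, 45 mm tall, standing; origin at its underside.
- tin: Bystander: flat red tin 100 x 65 x 30 mm; origin at its underside.
Things that resemble listed ones, but are neither listed nor needed, are in the scene too. Several things have the shape of the guard; the one meant has the colours described above.

How it is judged:
By the outcome, as a careful person would: the job done as asked, in the order asked, and still so for the second after the job is handed in, while the arm keeps its last pose, push and grip.
It also fails if it takes over 43 s, if anything falls off the work surface, if the arm or the gripper's body presses on something with over 40 N, if the wrist force passes 120 N, or if a joint passes its speed limit or range.

## Working session

There is one attempt and no reset: what is moved stays moved. The work goes in short steps, Python scripts to look and compute and a tool call to move; the robot and the scene stay as the last step left them, time stands still between calls to the robot, and variables do not carry over. Pictures are saved under pics/ and viewed, and the job is handed in when it is done.

Besides the shell and the picture viewer there is one more tool, called after "Call:" by a JSON object that holds its "method" and its "body", one argument or row to a line. drive_tool: Moves the arm, as the interface text tells. Its arguments: {"type":"object","properties":{"targets":{"type":"array"},"grip_force":{"type":"number"}},"required":["targets"]}

```bash
mkdir -p pics; python3 - <<'E'
from rig import *
import cv2,numpy as np
np.set_printoptions(precision=4,suppress=True)
s=get_state();print(s)
for n in ["scene","top","wrist"]:
    im=get_image(n);cv2.imwrite(f"pics/{n}0.png",im[:,:,::-1]);print(n,calibration(n))
E
```

```text
{'clock': 0.0, 'qpos': array([ 1.04  ,  0.2766,  1.5062, -0.    ,  1.3607, -0.121 ]), 'qd': array([ 0.001 , -0.0003, -0.    ,  0.0007, -0.0003,  0.0003]), 'effort': array([ -0.0002, -41.6774, -24.5813,  -0.0004,   0.0107,  -0.    ]), 'position': array([0.2288, 0.5268, 0.1909]), 'ee_rot': array([-0.0003,  0.2035,  0.9791, -0.0009]), 'contact_force': array([ 0.0755,  0.0666, -0.7171]), 'moment': array([-0.0434,  0.0167,  0.025 ]), 'width': 0.08558343260224302}
scene {'mtx': array([[395.923 ,   0.    , 319.8063],
       [  0.    , 395.923 , 201.7795],
       [  0.    ,   0.    ,   1.    ]]), 'world_to_cam': array([[ 0.577 ,  0.8165, -0.0188, -0.3959],
       [ 0.5704, -0.4194, -0.7062, -0.252 ],
       [-0.5846,  0.3968, -0.7077,  1.4391],
       [ 0.    ,  0.    ,  0.    ,  1.    ]])}
top {'mtx': array([[380.365 ,   0.    , 329.37  ],
       [  0.    , 380.365 , 194.5571],
       [  0.    ,   0.    ,   1.    ]]), 'world_to_cam': array([[-0.017 , -0.9998, -0.0086,  0.1016],
       [-0.9798,  0.0184, -0.1989,  0.5496],
       [ 0.1991,  0.005 , -0.98  ,  0.8443],
       [ 0.    ,  0.    ,  0.    ,  1.    ]])}
wrist {'mtx': array([[298.7925,   0.    , 317.2859],
       [  0.    , 298.7925, 201.1339],
       [  0.    ,   0.    ,   1.    ]]), 'hand_eye': array([[-0.0014, -0.954 , -0.2998,  0.0766],
       [ 1.    , -0.0013, -0.0004, -0.0006],
       [-0.0001, -0.2998,  0.954 , -0.1814],
       [ 0.    ,  0.    ,  0.    ,  1.    ]])}
```

View pics/scene0.png

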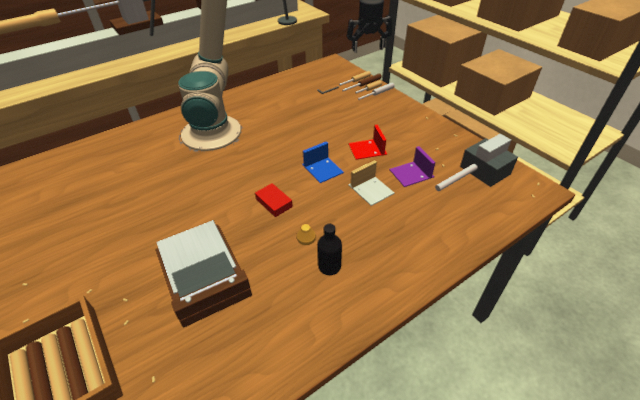

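View pics/top0.png

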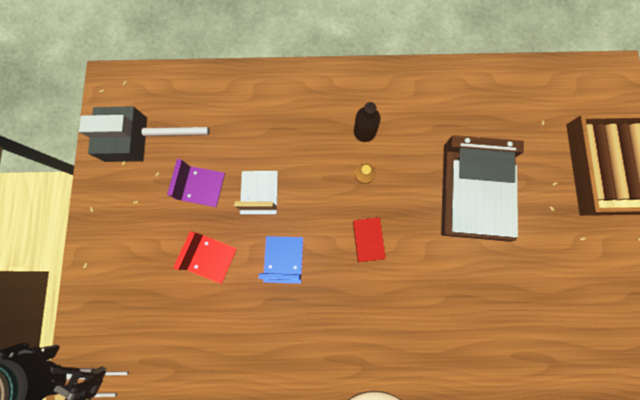

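View pics/wrist0.png

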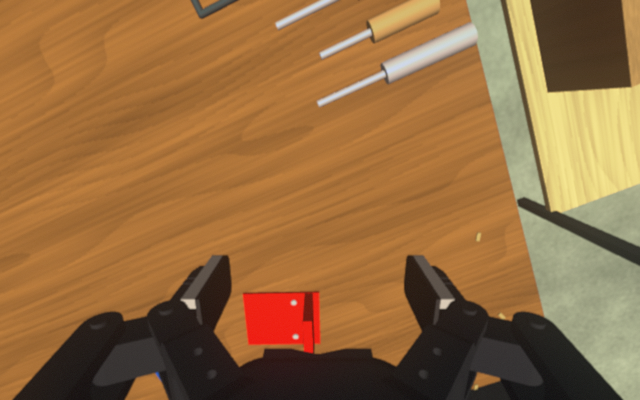

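The guard candidates in the top view are:
- blue plate at (282,260)
- red plate at (207,258)
- purple plate at (197,185)
- grey plate with tan upstand at (258,192)

By its colours, the grey and tan one is the guard. The fixture is at (483,190), with its flap on the far (+x) side. I'll check these in enlarged crops.

```bash
python3 - <<'E'
import cv2,numpy as np
t=cv2.imread("pics/top0.png");s=cv2.imread("pics/scene0.png")
def c(im,x,y,w,h,k,n):
    cv2.imwrite(n,cv2.resize(im[y:y+h,x:x+w],None,fx=k,fy=k,interpolation=cv2.INTER_CUBIC))
c(t,225,160,65,65,9,"pics/c1.png")
c(s,335,150,80,65,9,"pics/c2.png")
c(t,435,125,95,125,4.8,"pics/c3.png")
c(s,145,215,115,115,5,"pics/c4.png")
E
```

```text
(no output)
```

View pics/c1.png

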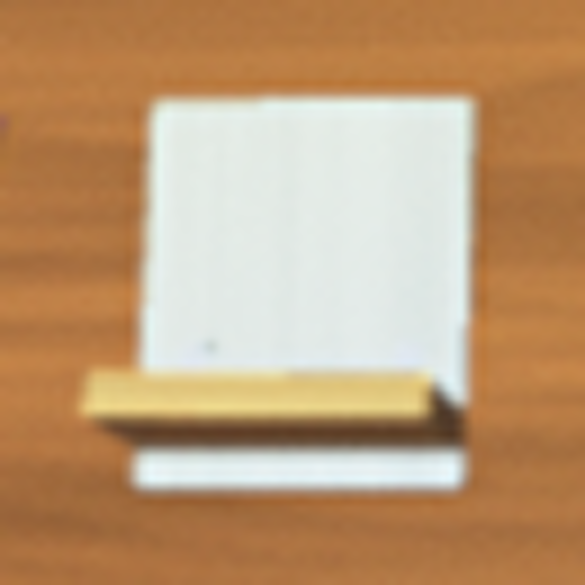

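View pics/c2.png

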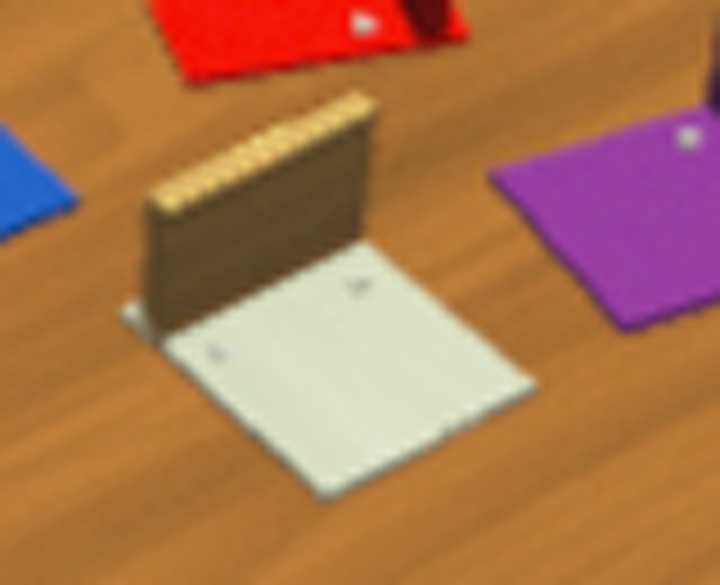

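View pics/c3.png

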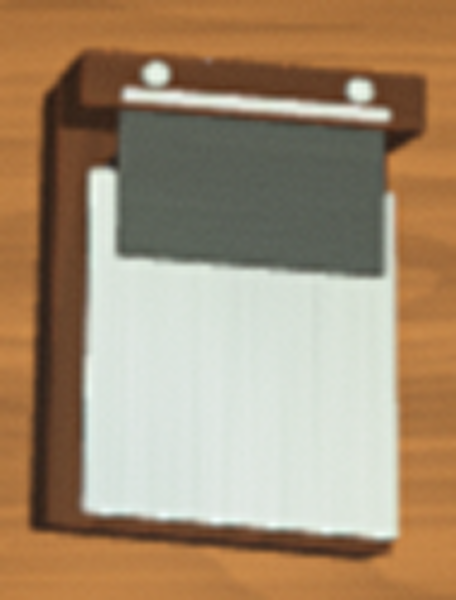

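View pics/c4.png

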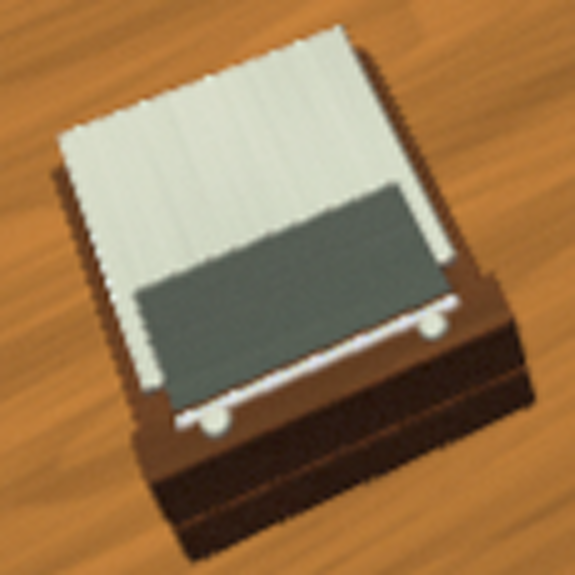

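```bash
cat > h.py <<'E'
import numpy as np,cv2
from rig import *
from scipy.spatial.transform import Rotation as R
np.set_printoptions(precision=4,suppress=True)
def cam(n):
    c=calibration(n);return c["mtx"],c["world_to_cam"]
def tri(a,b):
    K1,T1=cam("top");K2,T2=cam("scene")
    X=cv2.triangulatePoints(K1@T1[:3],K2@T2[:3],np.array(a,float).reshape(2,1),np.array(b,float).reshape(2,1))
    return (X[:3]/X[3]).ravel()
def proj(n,P):
    K,T=cam(n);q=K@(T[:3,:3]@np.asarray(P)+T[:3,3]);return q[:2]/q[2]
def onz(n,p,z):
    K,T=cam(n);d=T[:3,:3].T@np.linalg.solve(K,[p[0],p[1],1]);o=-T[:3,:3].T@T[:3,3]
    return o+d*(z-o[2])/d[2]
def unc(p,k,o): return (np.array(p)+.5)/k-.5+np.array(o)
E
python3 - <<'E'
from h import *
from scipy.optimize import least_squares
def run(name,pts,model,kt,ot,ks,os_,x0):
    obs=[]
    for n,t,s in pts:
        a=unc(t,kt,ot) if t else None; b=unc(s,ks,os_) if s else None
        if t and s:
            X=tri(a,b); print(name,n,X,"reproj",np.linalg.norm(proj("top",X)-a).round(2),np.linalg.norm(proj("scene",X)-b).round(2))
        obs.append((n,a,b))
    def f(v,zfree=True):
        r=[];c,s=np.cos(v[3]),np.sin(v[3])
        for n,a,b in obs:
            m=model[n];P=[v[0]+c*m[0]-s*m[1],v[1]+s*m[0]+c*m[1],v[2]+m[2]]
            if a is not None:r+=list(proj("top",P)-a)
            if b is not None:r+=list(proj("scene",P)-b)
        return np.array(r)
    o=least_squares(f,x0);print(name,"x,y,z,yaw",o.x,np.degrees(o.x[3]),"rms px",np.sqrt((o.fun**2).mean()))
    o.fun
G=dict(fl=(.095,.045,.004),fr=(.095,-.045,.004),br=(-.015,-.045,.004),bl=(-.015,.045,.004),
 tfr=(.006,-.045,.064),tfl=(.006,.045,.064),tbr=(-.006,-.045,.064),tbl=(-.006,.045,.064))
run("guard",[("fl",(152,98),(537,382)),("fr",(474,98),(325,498)),("br",(464,488),(122,312)),("bl",(133,488),None),
("tfr",(432,375),(165,213)),("tfl",(92,373),(378,107)),("tbr",(428,416),(147,193)),("tbl",(83,414),(358,91))],G,9,(225,160),9,(335,150),[.5,.1,0,0])
F=dict(el=(.065,.065,.072),er=(.065,-.065,.072),bl=(-.06,.075,.06),br=(-.06,-.075,.06))
run("fix",[("el",(117,254),(398,183)),("er",(383,274),(135,292)),("bl",(83,513),(342,27)),("br",(397,537),(58,136))],F,4.8,(435,125),5,(145,215),[.5,-.3,0,0])
# bystanders rough
for n,p,z in [("bell",(366,172),.03),("bottle base",(366,135),0),("tin",(369,240),.03),("blue up",(281,277),.03),("hammer handle",(175,131),.03)]:
    print(n,onz("top",p,z))
E
```

```text
guard fl [0.6286 0.3146 0.0055] reproj 0.25 0.2
guard fr [0.6271 0.2237 0.0038] reproj 0.13 0.11
guard br [0.5164 0.2261 0.0026] reproj 0.41 0.31
guard tfr [0.537  0.2258 0.0622] reproj 0.33 0.24
guard tfl [0.5392 0.3146 0.0648] reproj 0.72 0.52
guard tbr [0.5262 0.2267 0.0628] reproj 0.38 0.28
guard tbl [0.5282 0.3162 0.064 ] reproj 0.42 0.3
guard x,y,z,yaw [ 0.5324  0.2707 -0.0005 -0.0161] -0.9244005569087911 rms px 0.34168075749406523
fix el [ 0.5837 -0.2119  0.0701] reproj 0.27 0.25
fix er [ 0.5708 -0.3394  0.0715] reproj 0.23 0.22
fix bl [ 0.4592 -0.1885  0.0574] reproj 0.57 0.47
fix br [ 0.4447 -0.3371  0.0591] reproj 0.42 0.37
fix x,y,z,yaw [ 0.5121 -0.2691 -0.0015 -0.1007] -5.7712293464827376 rms px 0.3633391674293652
bell [0.6116 0.0007 0.03  ]
bottle base [ 0.7186 -0.0057  0.    ]
tin [ 0.4447 -0.0004  0.03  ]
blue up [0.3623 0.2081 0.03  ]
hammer handle [0.728  0.4795 0.03  ]
```

The crops show an aluminium foot with a tan upstand, so this is the guard. The two-view heights agree with the text (foot 4 mm, upstand top about 63–64 mm, flap top about 71 mm, bed about 58–59 mm). I'll turn the tool first, so that its y axis lies along the guard's x.

Call:
{"method": "drive_tool", "body": {
  "targets": [0,0,9.65,0,0,0,1,0,0,9.65,0,0,0,1,0,0,9.65,0,0,0,1,0,0,9.65,0,0,0,1,0,0,9.65,0,0,0,1,0,0,9.65,0,0,0,1,0,0,9.65,0,0,0,1]
}}

```text
clock: 1.02
position: [0.229, 0.5272, 0.1914]
ee_rot: [0.0, 0.715, 0.699, -0.0]
contact_force: [0.1, 0.3, -0.7]
width: 0.0854
```

```bash
cat >> h.py <<'E'
def tool():
    s=get_state();q=s["ee_rot"];return s["position"],R.from_quat([q[1],q[2],q[3],q[0]]).as_matrix(),s
def go(P,yaw):
    p,M,s=tool()
    y=np.array([np.cos(yaw),np.sin(yaw),0]);z=np.array([0,0,-1.]);x=np.cross(y,z)
    Md=np.c_[x,y,z]
    print("clock",s["clock"],"pos",p,"F",s["contact_force"],"M",s["moment"],"w",s["width"],"q",s["qpos"])
    print("shift tool mm",M.T@(np.array(P)-p)*1e3,"rotvec deg",np.degrees(R.from_matrix(M.T@Md).as_rotvec()))
E
python3 - <<'E'
from h import *
go([.5324,.2707,.16],-.0161)
E
```

```text
clock 1.025 pos [0.229  0.5272 0.1914] F [ 0.1218  0.3051 -0.6558] M [ 0.0277 -0.061  -0.0354] w 0.08539790312638686 q [ 1.04    0.2762  1.5055 -0.      1.3607  1.0635]
shift tool mm [-249.2239  309.3971   31.462 ] rotvec deg [-0.0223  0.0417 -0.4246]
```

Call:
{"method": "drive_tool", "body": {
  "targets": [0,0,0,-25,31,0,1,0,0,0,-25,31,0,1,0,0,0,-25,31,0,1,0,0,0,-25,31,0,1,0,0,0,-25,31,0,1,0,0,0,-25,31,6,1,0,0,0,-25,31,6,1,0,0,0,-25,31,6,1,0,0,0,-25,31,6,1,0,0,0,-24,30,7,1,0,0,0,0,0,0,1]
}}

```text
clock: 2.4
position: [0.5351, 0.2708, 0.1595]
ee_rot: [0.0, 0.715, 0.7, -0.001]
contact_force: [-0.3, -0.0, 0.2]
width: 0.085
```

```bash
python3 - <<'E'
from h import *
go([.5324,.2707,.025],-.0161)
p,M,s=tool()
im=get_image("wrist")
np.savez("w1.npz",p=p,M=M);cv2.imwrite("pics/w1.png",im[:,:,::-1])
E
```

```text
clock 2.4 pos [0.5351 0.2708 0.1595] F [-0.2779 -0.0346  0.2152] M [ 0.0292 -0.0047  0.008 ] w 0.0850122060338594 q [ 0.3531  0.3328  1.5027 -0.0008  1.3076  0.3746]
shift tool mm [ -0.0317  -2.5485 134.5242] rotvec deg [-0.0632  0.0706 -0.2994]
```

View pics/w1.png

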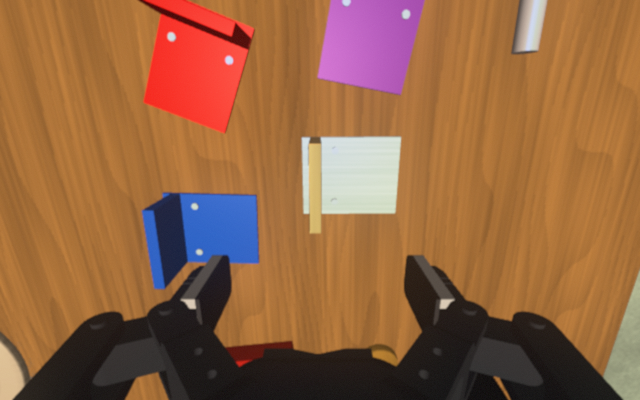

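The wrist view shows the guard centrally below: upstand top from (315,142) to (315,233), foot from (302,137) to (400,213). I'll check the fitted pose against those pixels.

```bash
python3 - <<'E'
from h import *
d=np.load("w1.npz");p,M=d["p"],d["M"];c=calibration("wrist");H=c["hand_eye"];K=c["mtx"]
def pw(P):
    t=M.T@(np.array(P)-p); q=K@(H[:3,:3].T@(t-H[:3,3]));return q[:2]/q[2]
def wz(px,z):
    o=M@H[:3,3]+p;v=M@H[:3,:3]@np.linalg.solve(K,[*px,1]);return o+v*(z-o[2])/v[2]
cs,sn=np.cos(-.0161),np.sin(-.0161)
for m in [(.095,.045,.004),(.095,-.045,.004),(.006,-.045,.064),(-.006,-.045,.064),(.006,.045,.064)]:
    print(m,pw([.5324+cs*m[0]-sn*m[1],.2707+sn*m[0]+cs*m[1],m[2]]))
im=cv2.imread("pics/w1.png");cv2.imwrite("pics/w1c.png",cv2.resize(im[125:245,290:415],None,fx=5,fy=5,interpolation=cv2.INTER_CUBIC))
E
```

```text
(0.095, 0.045, 0.004) [400.8979 136.1473]
(0.095, -0.045, 0.004) [395.0583 212.8083]
(0.006, -0.045, 0.064) [321.2402 233.5011]
(-0.006, -0.045, 0.064) [309.3109 233.568 ]
(0.006, 0.045, 0.064) [320.983  142.9263]
```

View pics/w1c.png

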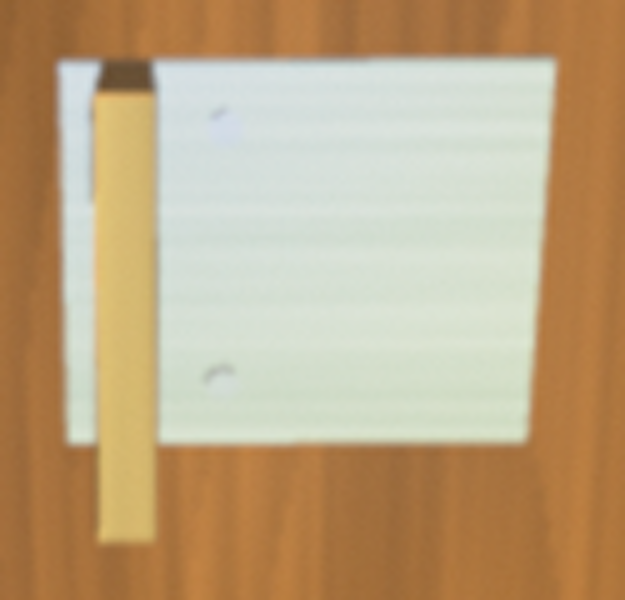

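The fit matches the view to about 0.5 px. Descending to grasp.

Call:
{"method": "drive_tool", "body": {
  "targets": [0,0,-0.3,0,-2.5,34,1,0,0,0,0,0,34,1,0,0,0,0,0,33,1,0,0,0,0,0,33,1,0,0,0,0,0,0,1,0,0,0,0,0,0,0,0,0,0,0,0,0,0,0,0,0,0,0,0,0,0,0,0,0,0,0,0,0,0,0,0,0,0,0],
  "grip_force": 60
}}

```text
clock: 3.7
position: [0.5312, 0.2729, 0.0271]
ee_rot: [0.0, 0.712, 0.703, 0.0]
contact_force: [-0.2, 0.5, -0.4]
width: -0.0001
```

```bash
python3 - <<'E'
from h import *
go([.5324,.2707,.025],-.0161)
E
```

```text
clock 3.7 pos [0.5312 0.2729 0.0271] F [-0.1903  0.5444 -0.3655] M [-0.0284  0.0385  0.0057] w -0.000145810027298111 q [0.3581 0.4408 1.6913 0.0001 1.0091 0.3709]
shift tool mm [-2.2213  1.2197  2.0682] rotvec deg [ 0.0218 -0.0119  0.1862]
```

The width reads 0, so the grasp may have missed. I'll look.

```bash
python3 - <<'E'
from h import *
a=get_image("wrist");b=get_image("scene")
cv2.imwrite("pics/w2.png",a[:,:,::-1]);cv2.imwrite("pics/s2.png",b[:,:,::-1])
cv2.imwrite("pics/s2c.png",cv2.resize(b[80:240,280:480,::-1],None,fx=4,fy=4,interpolation=cv2.INTER_CUBIC)[:600])
E
```

```text
(no output)
```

View pics/w2.png

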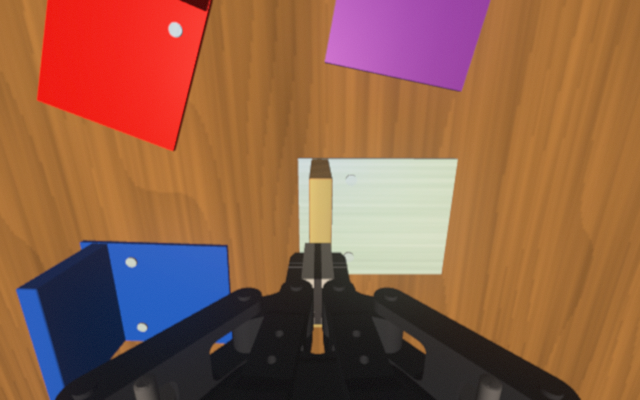

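View pics/s2c.png

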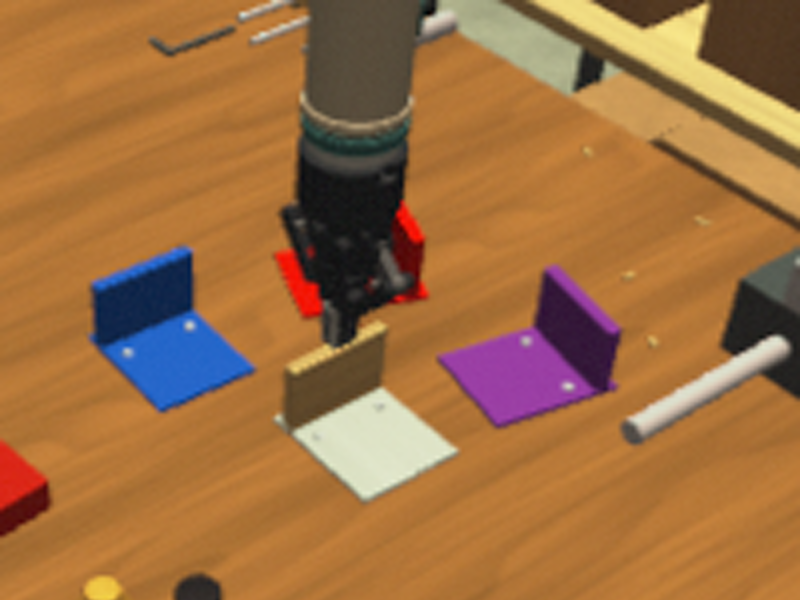

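```bash
python3 - <<'E'
from h import *
p,M,s=tool();c=calibration("wrist");H=c["hand_eye"];K=c["mtx"]
q=K@(H[:3,:3].T@(-H[:3,3]));print("tcp in wrist px",q[:2]/q[2])
q=K@(H[:3,:3].T@(np.array([0,0,-.019])-H[:3,3]));print("grasp in wrist px",q[:2]/q[2])
for dz in [0,.02,.04,.06,.1]:print(dz,proj("scene",p+[0,0,dz]),((proj("scene",p+[0,0,dz])-[280,80])*4).round())
g=np.load("w1.npz")
for z in (0.004,.064):
  o=M@H[:3,3]+p
  for px in [(297,158),(457,158),(441,274),(310,178),(331,178)]:
    v=M@H[:3,:3]@np.linalg.solve(K,[*px,1]);print(z,px,o+v*(z-o[2])/v[2])
E
```

```text
tcp in wrist px [317.6973 228.9603]
grasp in wrist px [317.7368 241.3755]
0 [363.0136 174.9716] [332. 380.]
0.02 [363.3977 170.0105] [334. 360.]
0.04 [363.791  164.9314] [335. 340.]
0.06 [364.1937 159.73  ] [337. 319.]
0.1 [365.029 148.942] [340. 276.]
0.004 (297, 158) [0.5176 0.316  0.004 ]
0.004 (457, 158) [0.6272 0.3145 0.004 ]
0.004 (441, 274) [0.6262 0.2242 0.004 ]
0.004 (310, 178) [0.5262 0.3019 0.004 ]
0.004 (331, 178) [0.5409 0.3017 0.004 ]
0.064 (297, 158) [0.5218 0.3257 0.064 ]
0.064 (457, 158) [0.5992 0.3246 0.064 ]
0.064 (441, 274) [0.5985 0.2609 0.064 ]
0.064 (310, 178) [0.5279 0.3157 0.064 ]
0.064 (331, 178) [0.5382 0.3156 0.064 ]
```

```bash
python3 - <<'E'
import cv2
a=cv2.imread("pics/w2.png")
cv2.imwrite("pics/w2c.png",cv2.resize(a[150:400,220:420],None,fx=2.4*1.0,fy=2.4,interpolation=cv2.INTER_CUBIC))
b=cv2.imread("pics/s2.png")
cv2.imwrite("pics/s2d.png",cv2.resize(b[110:210,320:420],None,fx=6,fy=6,interpolation=cv2.INTER_CUBIC))
E
```

```text
(no output)
```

View pics/w2c.png

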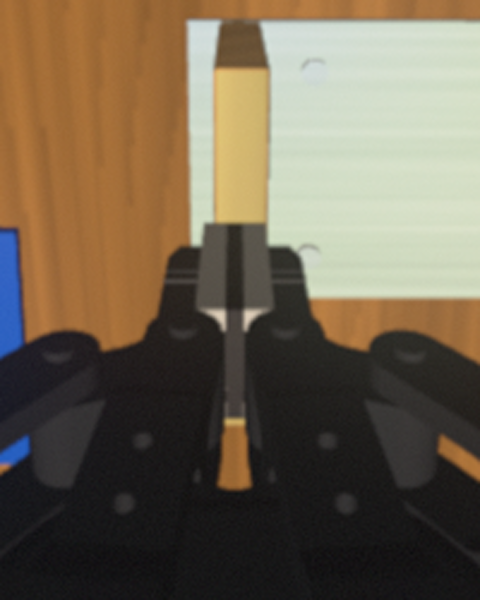

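View pics/s2d.png

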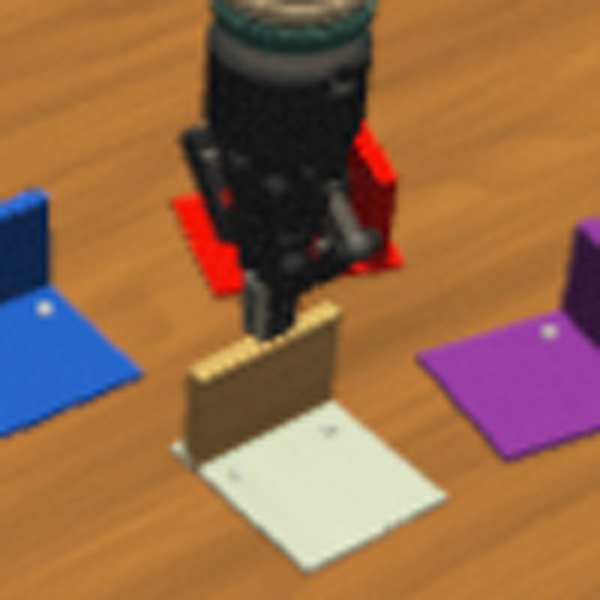

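The fingers shut just above the upstand. Both the wrist and scene views put the real fingertips about 40 mm behind the stated TCP, while the camera pose and the guard fit still agree. The guard hasn't moved. I'll open again and measure the fingertips properly.

Call:
{"method": "drive_tool", "body": {
  "targets": [0,0,0,0,0,-8,0,0,0,0,0,0,-8,0,0,0,0,0,0,0,0]
}}

```text
clock: 4.18
position: [0.532, 0.2733, 0.044]
ee_rot: [0.0, 0.712, 0.703, 0.001]
contact_force: [-0.1, 0.0, -0.1]
width: -0.0
```

```bash
python3 - <<'E'
from h import *
go([.5324,.2707,.0],-.0161)
p,M,s=tool()
a=get_image("wrist");b=get_image("scene");t=get_image("top")
cv2.imwrite("pics/w3c.png",cv2.resize(a[150:400,220:420,::-1],None,fx=2.4,fy=2.4,interpolation=cv2.INTER_CUBIC))
cv2.imwrite("pics/s3d.png",cv2.resize(b[110:210,320:420,::-1],None,fx=6,fy=6,interpolation=cv2.INTER_CUBIC))
cv2.imwrite("pics/t3d.png",cv2.resize(t[150:250,200:300,::-1],None,fx=6,fy=6,interpolation=cv2.INTER_CUBIC))
c=calibration("wrist");H=c["hand_eye"];K=c["mtx"]
for z in (0,-.02,-.03,-.04,-.05):
  r=[]
  for x in (.011,-.011):
    q=K@(H[:3,:3].T@(np.array([x,0,z])-H[:3,3]));r.append(q[:2]/q[2])
  P=p+M@[0,0,z]
  print(z,"wrist near/far",r[0],r[1],"scene crop",(proj("scene",P)-[320,110])*6,"top crop",(proj("top",P)-[200,150])*6)
E
```

```text
clock 4.175 pos [0.532  0.2733 0.044 ] F [-0.1453  0.028  -0.1486] M [ 0.0031  0.0096 -0.0166] w -4.3826344663757546e-05 q [0.3582 0.4232 1.6714 0.0001 1.0446 0.3709]
shift tool mm [-2.6378  0.3608 44.0344] rotvec deg [ 0.1295 -0.0542  0.1959]
0 wrist near/far [317.681  213.1531] [317.7132 244.2442] scene crop [261.7154 364.9018] top crop [321.2183 329.2992]
-0.02 wrist near/far [317.7218 224.8034] [317.7559 258.7621] scene crop [264.0011 334.4946] top crop [310.7865 320.5627]
-0.03 wrist near/far [317.7458 231.6455] [317.7809 267.2393] scene crop [265.1644 319.0188] top crop [305.3961 316.0483]
-0.04 wrist near/far [317.7727 239.3332] [317.8088 276.7212] scene crop [266.3417 303.3571] top crop [299.884 311.432]
-0.05 wrist near/far [317.8032 248.0335] [317.8403 287.3977] scene crop [267.5332 287.5063] top crop [294.2462 306.7104]
```

View pics/w3c.png

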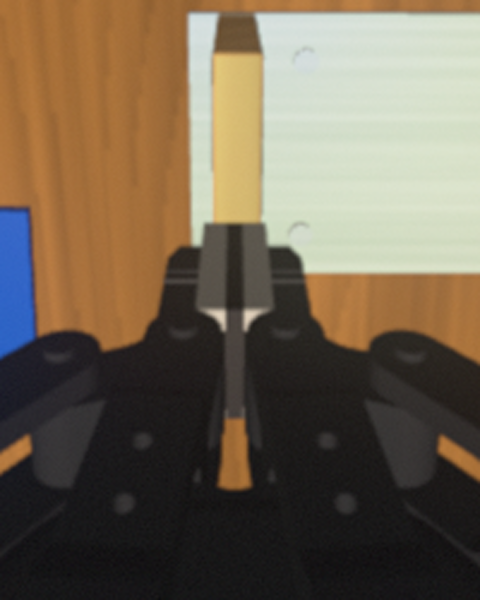

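View pics/s3d.png

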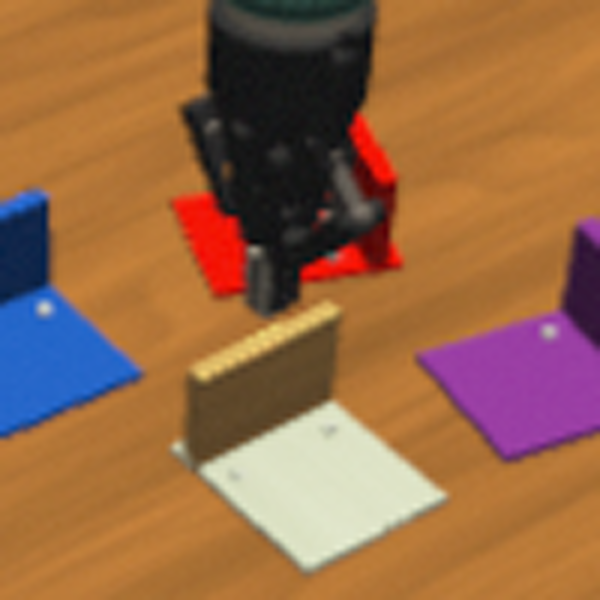

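View pics/t3d.png

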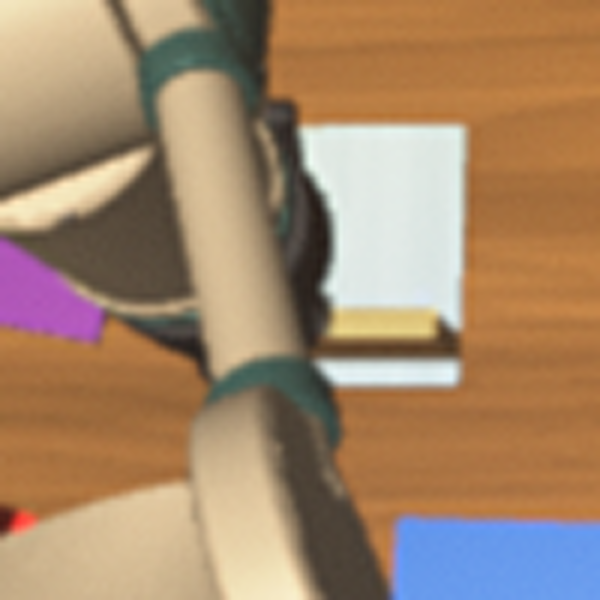

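The real fingertips are about 40 mm behind the stated TCP (scene −35 to −38 mm, wrist −44 mm), so the stated TCP must go that much lower. I'll open, then go down in stages while watching the force.

Call:
{"method": "drive_tool", "body": {
  "targets": [0,0,0,-2,0,0,1,0,0,0,0,0,0,1,0,0,0,0,0,0,1,0,0,0,0,0,0,1,0,0,0,0,0,10,1,0,0,0,0,0,10,1,0,0,0,0,0,10,1,0,0,0,0,0,0,1]
}}

```text
clock: 5.32
position: [0.53, 0.2706, 0.0114]
ee_rot: [-0.001, 0.712, 0.703, -0.001]
contact_force: [0.2, -0.3, 0.1]
width: 0.0853
```

```bash
python3 - <<'E'
from h import *
go([.5324,.2707,-.008],-.0161)
a=get_image("wrist");b=get_image("scene")
cv2.imwrite("pics/w4.png",a[:,:,::-1])
cv2.imwrite("pics/s4d.png",cv2.resize(b[110:210,320:420,::-1],None,fx=6,fy=6,interpolation=cv2.INTER_CUBIC))
E
```

```text
clock 5.325 pos [0.53   0.2706 0.0114] F [ 0.205  -0.2621  0.0618] M [-0.0378  0.0115 -0.0524] w 0.08533411784288608 q [0.3551 0.4567 1.7106 0.0001 0.977  0.3678]
shift tool mm [ 0.1657  2.4004 19.423 ] rotvec deg [-0.1452  0.0517  0.1892]
```

View pics/w4.png

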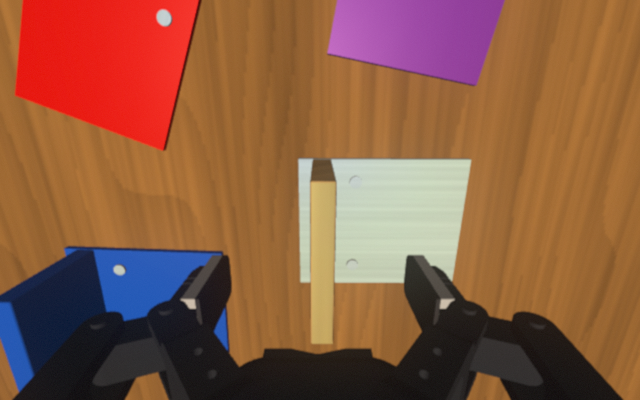

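View pics/s4d.png

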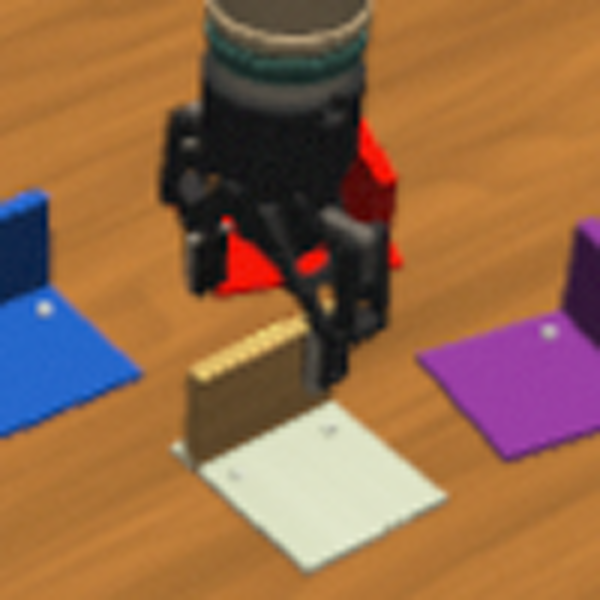

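```bash
python3 - <<'E'
from h import *
p,M,s=tool();c=calibration("wrist");H=c["hand_eye"];K=c["mtx"]
Tw=np.eye(4);Tw[:3,:3]=M;Tw[:3,3]=p
W=np.linalg.inv(Tw@H);Ks,Ts=cam("scene")
a=cv2.imread("pics/w4.png");cv2.imwrite("pics/w4c.png",cv2.resize(a[240:340,380:480],None,fx=6,fy=6,interpolation=cv2.INTER_CUBIC))
for n,w,sc in [("tip",(405,257),(305,388)),("tip2",(432,257),(345,378)),("tipmid",(418,257),(325,385))]:
    sp=unc(sc,6,(320,110))
    X=cv2.triangulatePoints(K@W[:3],Ks@Ts[:3],np.array(w,float).reshape(2,1),sp.reshape(2,1));X=(X[:3]/X[3]).ravel()
    print(n,X,"tool",M.T@(X-p)*1e3, proj("scene",X)-sp)
E
```

```text
tip [0.5711 0.27   0.0583] tool [ -0.5001  40.0469 -45.7777] [1.1046 0.2676]
tip2 [0.5837 0.2798 0.0695] tool [  9.4439  52.5769 -57.0256] [0.0989 0.0179]
tipmid [0.5778 0.2745 0.0632] tool [  4.1602  46.7519 -50.6655] [0.5833 0.1238]
```

View pics/w4c.png

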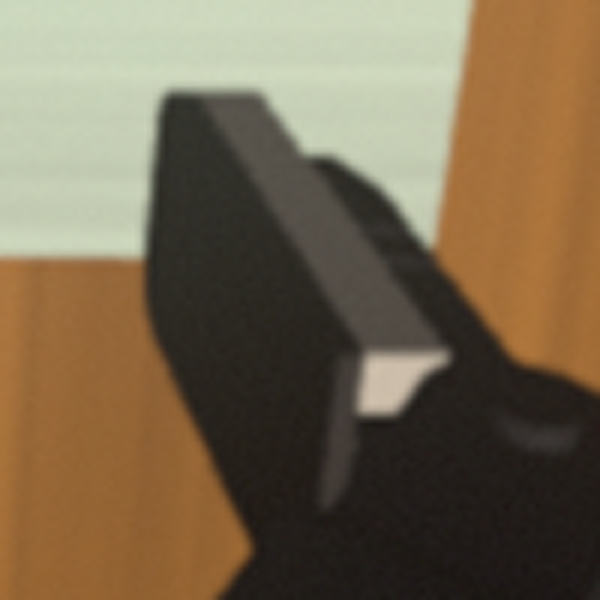

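Triangulating the front fingertip from the wrist and scene views puts it about 50 mm behind the stated TCP when open. That is 13 mm for the opening plus about 38 mm. Descending 14 mm more and closing.

Call:
{"method": "drive_tool", "body": {
  "targets": [0,0,0.2,0,2.4,7,1,0,0,0,0,0,7,1,0,0,0,0,0,0,1,0,0,0,0,0,0,0,0,0,0,0,0,0,0,0,0,0,0,0,0,0,0,0,0,0,0,0,0,0,0,0,0,0,0,0],
  "grip_force": 60
}}

```text
clock: 6.42
position: [0.5337, 0.271, -0.0009]
ee_rot: [0.0, 0.713, 0.701, 0.0]
contact_force: [-0.2, 0.5, 1.3]
width: 0.011
```

```bash
python3 - <<'E'
from h import *
go([.5324,.2707,-.003],-.0161)
p,M,s=tool()
a=get_image("wrist");b=get_image("scene")
cv2.imwrite("pics/w5.png",a[:,:,::-1])
cv2.imwrite("pics/s5d.png",cv2.resize(b[110:210,320:420,::-1],None,fx=6,fy=6,interpolation=cv2.INTER_CUBIC))
E
```

```text
clock 6.425 pos [ 0.5337  0.271  -0.0009] F [-0.1706  0.5301  1.3393] M [0.0558 0.0785 0.0041] w 0.011041157057198313 q [0.3536 0.4732 1.7188 0.0001 0.949  0.3698]
shift tool mm [-0.3608 -1.2744  2.1154] rotvec deg [ 0.0314 -0.0187 -0.01  ]
```

View pics/w5.png

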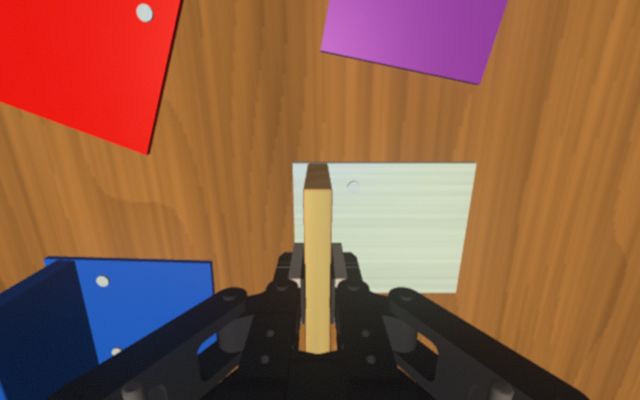

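View pics/s5d.png

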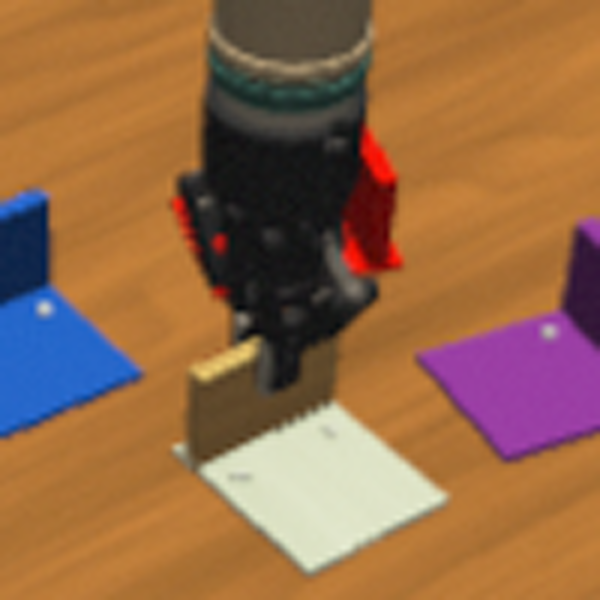

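The guard is gripped: width 11 mm, upstand between the pads in both views. Lifting, then carrying it above the bystanders.

Call:
{"method": "drive_tool", "body": {
  "targets": [0,0,0,0,0,-5,0,0,0,0,0,0,-15,0,0,0,0,0,0,-20,0,0,0,0,0,0,-20,0,0,0,0,0,0,-20,0,0,0,0,0,0,-20,0,0,0,0,0,0,-15,0,0,0,0,0,0,-10,0,0,0,0,0,0,0,0],
  "grip_force": 70
}}

```text
clock: 7.65
position: [0.5339, 0.2711, 0.1246]
ee_rot: [0.0, 0.713, 0.701, 0.001]
contact_force: [-0.5, 0.3, -1.9]
width: 0.011
```

Call:
{"method": "drive_tool", "body": {
  "targets": [0,0,0,-12,-3,0,0,0,0,0,-20,-6,0,0,0,0,0,-25,-7,0,0,0,0,0,-25,-7,0,0,0,0,0,-25,-7,0,0,0,0,0,-25,-7,0,0,0,0,0,-25,-7,0,0,0,0,0,-25,-7,0,0,0,0,0,-25,-7,0,0,0,0,0,-25,-7,0,0,0,0,0,-25,-2,0,0,0,0,0,-25,0,0,0]
}}

```text
clock: 9.15
position: [0.4599, -0.0116, 0.1234]
ee_rot: [-0.0, 0.713, 0.701, -0.001]
contact_force: [0.7, -0.6, -2.1]
width: 0.011
```

```bash
python3 - <<'E'
from h import *
go([.4673,-.2646,.11],-.1007)
b=get_image("scene");cv2.imwrite("pics/s6.png",b[:,:,::-1])
E
```

```text
clock 9.15 pos [ 0.4599 -0.0116  0.1234] F [ 0.673  -0.6194 -2.139 ] M [-0.0477  0.0486 -0.0126] w 0.011004051730486842 q [-0.1762  0.157   1.8464 -0.0005  1.1397 -0.159 ]
shift tool mm [-252.8354   11.6623   13.436 ] rotvec deg [-0.0865  0.0178  4.799 ]
```

View pics/s6.png

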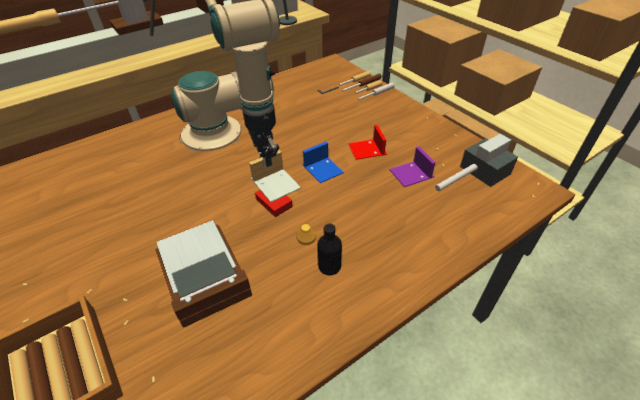

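The guard is held, hanging flat above the tin at about (275,180). Carrying on to the fixture.

Call:
{"method": "drive_tool", "body": {
  "targets": [0,0,0,-25,1,0,0,0,0,0,-25,1,0,0,0,0,0,-25,1,0,0,0,0,0,-25,1,0,0,0,0,0,-25,1,0,0,0,0,0,-25,1,0,0,0,0,0,-25,1,0,0,0,0,0,-25,1,0,0,0,0,0,-25,1,0,0,0,0,0,-20,1,0,0,0,0,4.8,-8,1,0,0,0,0,0,0,0,0,0]
}}

```text
clock: 10.7
position: [0.4681, -0.2637, 0.1235]
ee_rot: [-0.0, 0.742, 0.671, -0.0]
contact_force: [-0.3, 0.3, -2.1]
width: 0.0109
```

```bash
python3 - <<'E'
from h import *
go([.4673,-.2646,.08],-.1007)
p,M,s=tool()
a=get_image("wrist");np.savez("w7.npz",p=p,M=M)
b=get_image("scene");t=get_image("top")
cv2.imwrite("pics/w7.png",a[:,:,::-1]);cv2.imwrite("pics/s7.png",b[:,:,::-1]);cv2.imwrite("pics/t7.png",t[:,:,::-1])
cv2.imwrite("pics/s7c.png",cv2.resize(b[215:330,145:260,::-1],None,fx=5,fy=5,interpolation=cv2.INTER_CUBIC))
E
```

```text
clock 10.7 pos [ 0.4681 -0.2637  0.1235] F [-0.2501  0.3378 -2.0514] M [ 0.022   0.0302 -0.0185] w 0.010936904778141488 q [-0.6425  0.2683  1.694   0.0001  1.1802 -0.5422]
shift tool mm [-1.0257 -0.6939 43.4725] rotvec deg [-0.0398 -0.0283  0.0175]
```

View pics/w7.png

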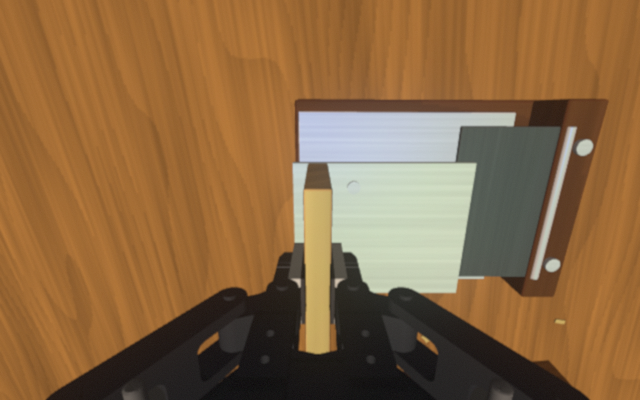

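View pics/s7c.png

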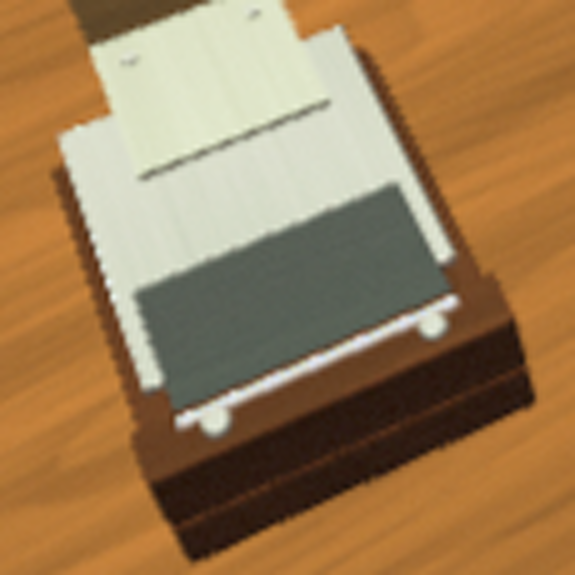

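View pics/t7.png

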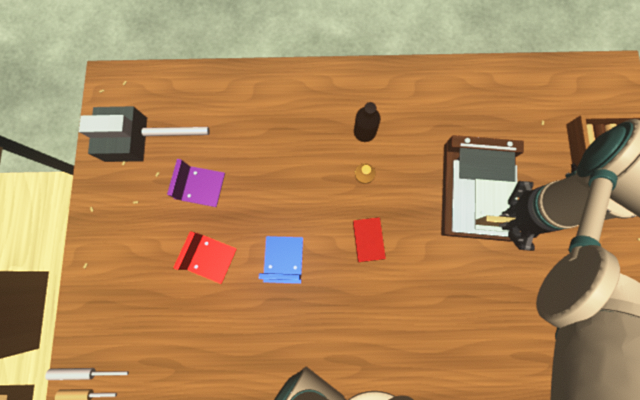

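The guard hangs level above the bed with its lip short of the flap: lip corners at (476,163) and (456,293) in the wrist view, flap edge near (461,126). I'll measure both with the wrist and scene pair.

```bash
python3 - <<'E'
import cv2
a=cv2.imread("pics/w7.png");cv2.imwrite("pics/w7c.png",cv2.resize(a[90:310,420:620],None,fx=2.7,fy=2.7,interpolation=cv2.INTER_CUBIC))
b=cv2.imread("pics/s7.png");cv2.imwrite("pics/s7e.png",cv2.resize(b[205:285,150:245],None,fx=7,fy=7,interpolation=cv2.INTER_CUBIC))
E
```

```text
(no output)
```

View pics/w7c.png

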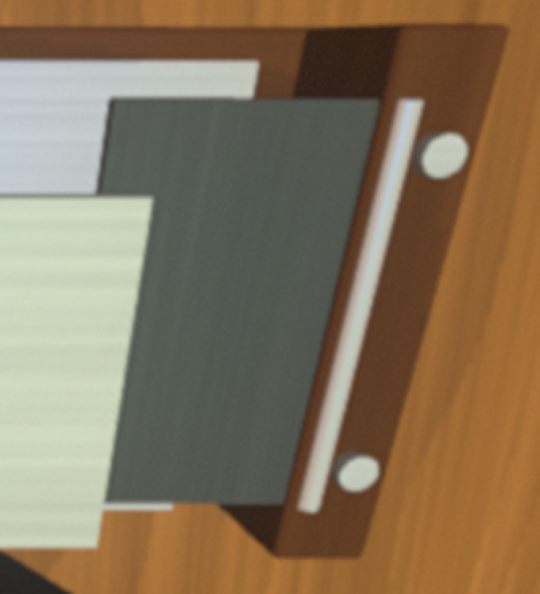

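View pics/s7e.png

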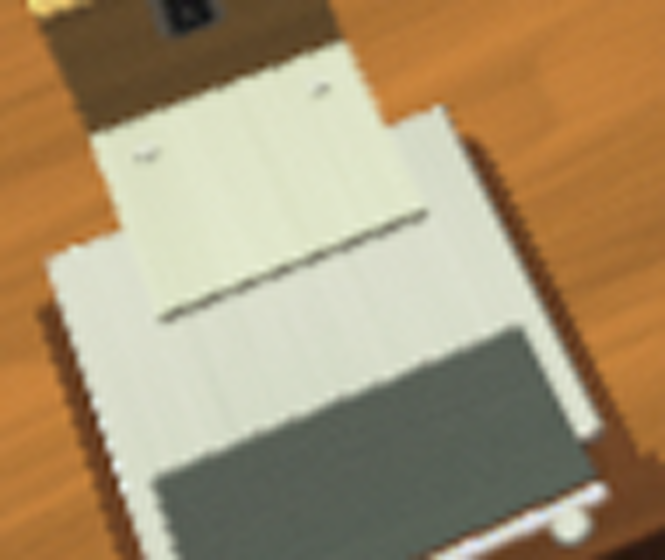

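```bash
python3 - <<'E'
from h import *
d=np.load("w7.npz");p,M=d["p"],d["M"];c=calibration("wrist");H=c["hand_eye"];K=c["mtx"]
Tw=np.eye(4);Tw[:3,:3]=M;Tw[:3,3]=p
W=np.linalg.inv(Tw@H);Ks,Ts=cam("scene")
def t2(w,sp):
    X=cv2.triangulatePoints(K@W[:3],Ks@Ts[:3],np.array(w).reshape(2,1),np.array(sp).reshape(2,1));X=(X[:3]/X[3]).ravel()
    return X,np.linalg.norm(proj("scene",X)-sp)
w=lambda q:unc(q,2.7,(420,90)); s=lambda q:unc(q,7,(150,205)); s4=lambda q:unc(q,5,(145,215))
fl,e=t2(w((153,197)),s((428,208)));print("fl",fl,e)
fr,e=t2(w((98,548)),s((160,314)));print("fr",fr,e)
print("lip mid",(fl+fr)/2,"width",np.linalg.norm(fl-fr),"yaw",np.degrees(np.arctan2(-(fl-fr)[0],(fl-fr)[1])))
el,e=t2(w((111,99)),s((522,327)));print("el",el,e)
for n,a,b in [("strip l",(412,99),(457,298)),("strip r",(310,512),(178,422)),("bolt l",(444,155),(432,324)),("bolt r",(358,472),(215,419))]:
    print(n,t2(w(a),s4(b)))
def wz(px,z):
    o=M@H[:3,3]+p;v=M@H[:3,:3]@np.linalg.solve(K,[*px,1]);return o+v*(z-o[2])/v[2]
print("wrist el@.072",wz(w((111,99)),.072),"bed far-left corner @.06",wz(w((260,62)),.06),"flap hinge l@.072",wz(w((380,99)),.072),"r",wz(w((287,504)),.072),"flap edge low r @.072",wz(w((105,503)),.072))
# fixture model preds
o=np.array([.5121,-.2691]);cs,sn=np.cos(-.1007),np.sin(-.1007)
for n,m in [("el",(.065,.065)),("er",(.065,-.065)),("hl",(.147,.065)),("hr",(.147,-.065)),("bedfl",(.112,.075))]:
    print(n,o+[cs*m[0]-sn*m[1],sn*m[0]+cs*m[1]])
E
```

```text
fl [ 0.567  -0.227   0.1279] 0.46315861654664653
fr [ 0.558 -0.316  0.129] 0.3557768781275384
lip mid [ 0.5625 -0.2715  0.1285] width 0.08945255484758181 yaw -5.808476629102411
el [ 0.5836 -0.2121  0.0694] 0.2239594018531351
strip l (array([ 0.6644, -0.2199,  0.0741]), np.float64(0.27850543005619394))
strip r (array([ 0.651 , -0.349 ,  0.0749]), np.float64(0.3995281966328536))
bolt l (array([ 0.6729, -0.236 ,  0.0775]), np.float64(0.2325045745990961))
bolt r (array([ 0.6619, -0.3348,  0.078 ]), np.float64(0.13501164469369328))
wrist el@.072 [ 0.5823 -0.2127  0.072 ] bed far-left corner @.06 [ 0.6305 -0.2078  0.06  ] flap hinge l@.072 [ 0.6573 -0.2203  0.072 ] r [ 0.6451 -0.349   0.072 ] flap edge low r @.072 [ 0.5857 -0.3426  0.072 ]
el [ 0.5833 -0.211 ]
er [ 0.5702 -0.3403]
hl [ 0.6649 -0.2192]
hr [ 0.6518 -0.3485]
bedfl [ 0.6311 -0.2057]
```

The yaw agrees (lip −5.81°, fixture −5.77°), the lateral offset is 1–3 mm, and the lip is about 14 mm before the flap edge. Lowering to just above the bed.

Call:
{"method": "drive_tool", "body": {
  "targets": [0,0,0,-1.5,0,15,0,0,0,0,0,0,20,0,0,0,0,0,0,15,0,0,0,0,0,0,8,0,0,0,0,0,0,3,0,0,0,0,0,0,0,0,0,0,0,0,0,0,0]
}}

```text
clock: 11.72
position: [0.4691, -0.2649, 0.0633]
ee_rot: [0.001, 0.742, 0.671, 0.0]
contact_force: [1.0, 0.6, -1.1]
width: 0.0109
```

Call:
{"method": "drive_tool", "body": {
  "targets": [0,0,0,0,0,1,0,0,0,0,0,0,0,0]
}}

```text
clock: 11.98
position: [0.4687, -0.2646, 0.0619]
ee_rot: [0.0, 0.742, 0.671, 0.0]
contact_force: [-0.2, -0.2, -2.1]
width: 0.0108
```

Call:
{"method": "drive_tool", "body": {
  "targets": [0,0,0,0,0,1,0,0,0,0,0,0,0,0]
}}

```text
clock: 12.22
position: [0.4686, -0.2645, 0.0607]
ee_rot: [-0.0, 0.742, 0.671, 0.0]
contact_force: [0.9, -0.2, -2.2]
width: 0.0106
```

Call:
{"method": "drive_tool", "body": {
  "targets": [0,0,0,0,0,0.7,0,0,0,0,0,0,0,0]
}}

```text
clock: 12.48
position: [0.4686, -0.2645, 0.06]
ee_rot: [-0.0, 0.742, 0.671, 0.0]
contact_force: [-0.4, 1.2, -1.5]
width: 0.0109
```

Call:
{"method": "drive_tool", "body": {
  "targets": [0,0,0,0,0,0.7,0,0,0,0,0,0,0,0,0,0,0,0,0,0,0]
}}

```text
clock: 12.85
position: [0.4686, -0.2646, 0.0594]
ee_rot: [-0.0, 0.742, 0.671, 0.0]
contact_force: [-0.3, -0.1, -1.4]
width: 0.0108
```

```bash
python3 - <<'E'
from h import *
go([.4673,-.2646,.058],-.1007)
a=get_image("wrist");b=get_image("scene")
cv2.imwrite("pics/w8.png",a[:,:,::-1]);cv2.imwrite("pics/s8e.png",cv2.resize(b[205:285,150:245,::-1],None,fx=7,fy=7,interpolation=cv2.INTER_CUBIC))
go([.4673,-.2646,.058],-.1007)
E
```

```text
clock 12.85 pos [ 0.4686 -0.2646  0.0594] F [-0.3073 -0.0834 -1.4256] M [ 0.0185  0.072  -0.0298] w 0.01078043495263449 q [-0.6433  0.3303  1.7829  0.0001  1.0284 -0.5434]
shift tool mm [-0.149  -1.3363  1.3707] rotvec deg [ 0.001  -0.004   0.0389]
clock 12.95 pos [ 0.4687 -0.2646  0.0594] F [-0.2931  1.3442 -0.7791] M [ 0.0324  0.0426 -0.0332] w 0.010681380284098997 q [-0.6434  0.3302  1.7829  0.0001  1.0284 -0.5434]
shift tool mm [-0.1348 -1.346   1.3928] rotvec deg [ 0.0038 -0.0039  0.0387]
```

View pics/w8.png

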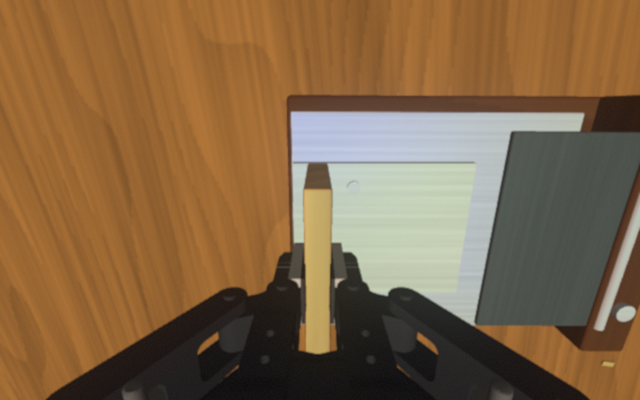

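View pics/s8e.png

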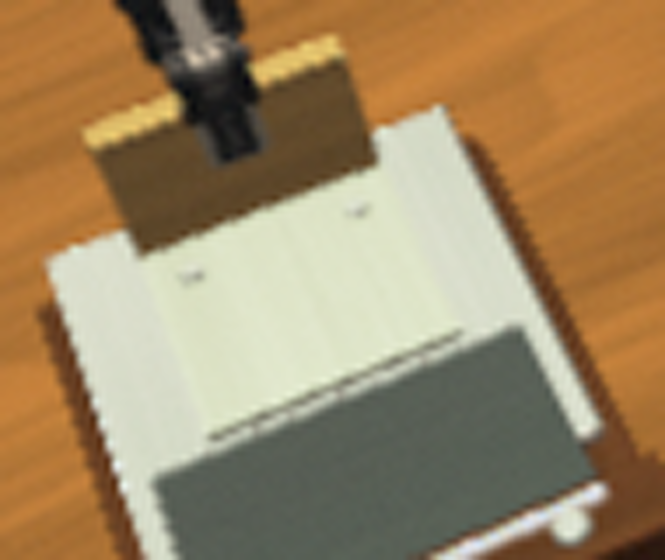

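Call:
{"method": "drive_tool", "body": {
  "targets": [0,0,0,0,0,0.7,0,0,0,0,0,0,0,0,0,0,0,0,0,0,0]
}}

```text
clock: 13.32
position: [0.4687, -0.2646, 0.059]
ee_rot: [0.0, 0.742, 0.671, 0.0]
contact_force: [-0.6, -0.9, 2.6]
width: 0.0106
```

Call:
{"method": "drive_tool", "body": {
  "targets": [0,0,0,0,0,0.7,0,0,0,0,0,0,0,0,0,0,0,0,0,0,0]
}}

```text
clock: 13.7
position: [0.4687, -0.2646, 0.0581]
ee_rot: [0.0, 0.742, 0.671, 0.0]
contact_force: [-0.6, 0.9, 2.8]
width: 0.0105
```

Contact with the bed is felt at stated z ≈ 0.059, with Fz up by 4–5 N. I'll ease up a little and slide in, checking on the way.

Call:
{"method": "drive_tool", "body": {
  "targets": [0,0,0,0,0,-0.8,0,0,0,0,0,0,0,0,0,0,0,0,5,0,0,0,0,0,0,5,0,0,0,0,0,0,5,0,0,0,0,0,0,5,0,0,0,0,0,0,0,0,0]
}}

```text
clock: 14.58
position: [0.4897, -0.2667, 0.0588]
ee_rot: [0.001, 0.742, 0.671, 0.0]
contact_force: [1.0, 0.7, 1.7]
width: 0.0108
```

```bash
python3 - <<'E'
from h import *
go([.5121+.003,-.2691,.058],-.1007)
b=get_image("scene")
cv2.imwrite("pics/s9e.png",cv2.resize(b[205:285,150:245,::-1],None,fx=7,fy=7,interpolation=cv2.INTER_CUBIC))
E
```

```text
clock 14.575 pos [ 0.4897 -0.2667  0.0588] F [0.957  0.6568 1.7184] M [0.0538 0.0627 0.0613] w 0.010798877878014836 q [-0.6241  0.3558  1.7428  0.0008  1.0417 -0.5246]
shift tool mm [ 0.1939 25.5071  0.8487] rotvec deg [0.087  0.0021 0.0444]
```

View pics/s9e.png

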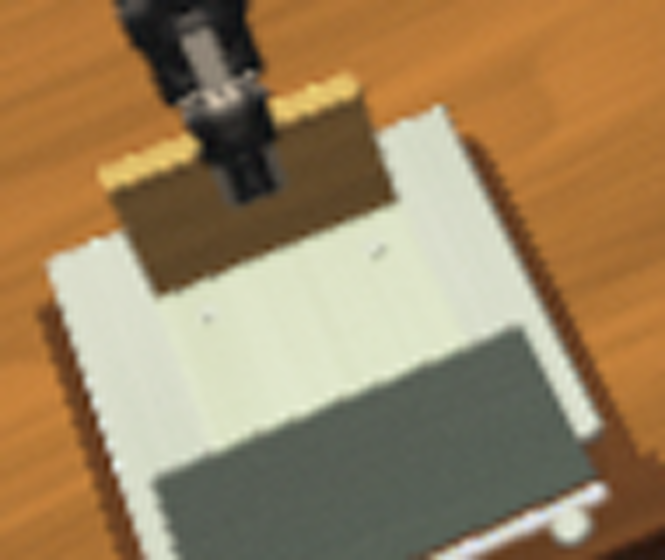

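The lip is under the flap, and the flap's corners haven't moved (522,327 and 153,480). Sliding on 27 mm.

Call:
{"method": "drive_tool", "body": {
  "targets": [0,0,0,0,5,0,0,0,0,0,0,5,0,0,0,0,0,0,5,0,0,0,0,0,0,5,0,0,0,0,0,0,4,0,0,0,0,0,0,3,0,0,0,0,0,0,0,0,0,0,0,0,0,0,0,0]
}}

```text
clock: 15.62
position: [0.5161, -0.2694, 0.0589]
ee_rot: [0.001, 0.742, 0.671, 0.0]
contact_force: [0.3, 0.1, 1.1]
width: 0.0102
```

```bash
python3 - <<'E'
from h import *
go([.5121+.003,-.2691,.050],-.1007)
b=get_image("scene");a=get_image("wrist");cv2.imwrite("pics/w10.png",a[:,:,::-1])
cv2.imwrite("pics/s10e.png",cv2.resize(b[205:285,150:245,::-1],None,fx=7,fy=7,interpolation=cv2.INTER_CUBIC))
E
```

```text
clock 15.625 pos [ 0.5161 -0.2694  0.0589] F [0.3016 0.1156 1.0551] M [0.0579 0.0651 0.0651] w 0.01021921041730237 q [-0.601   0.388   1.6882  0.0008  1.064  -0.5012]
shift tool mm [ 0.1702 -1.0553  8.9375] rotvec deg [0.0849 0.0028 0.0332]
```

View pics/s10e.png

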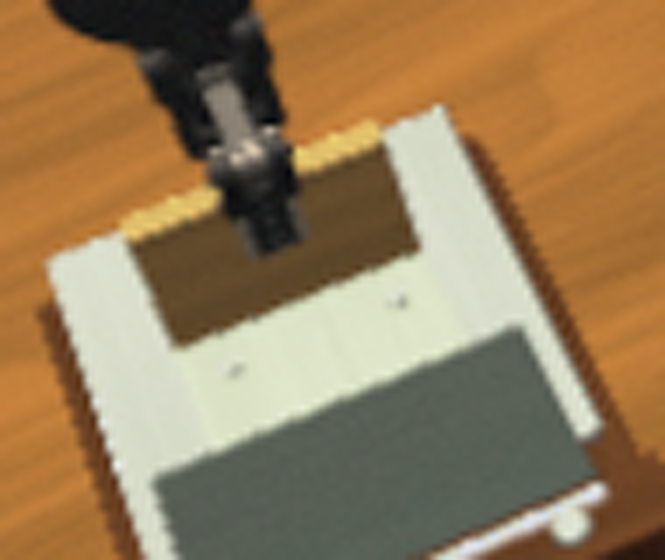

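View pics/w10.png

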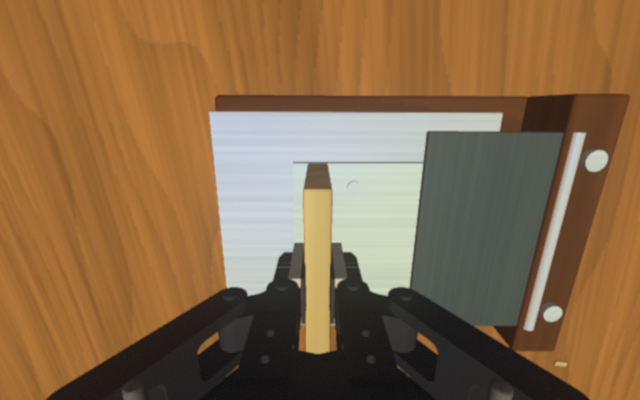

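The lip is about 34 mm deep by pose, centred, and the flap is still shut. Pressing down.

Call:
{"method": "drive_tool", "body": {
  "targets": [0,0,0,0,0,0,0,0,0,0,0,0,1,0,0,0,0,0,0,1,0,0,0,0,0,0,1,0,0,0,0,0,0,1,0,0,0,0,0,0,1,0,0,0,0,0,0,0,0,0,0,0,0,0,0,0],
  "grip_force": 90
}}

```text
clock: 16.73
position: [0.5161, -0.2694, 0.0546]
ee_rot: [0.001, 0.742, 0.671, 0.0]
contact_force: [-0.1, 2.7, 6.3]
width: 0.0105
```

Call:
{"method": "drive_tool", "body": {
  "targets": [0,0,0,0,0,1,0,0,0,0,0,0,1,0,0,0,0,0,0,1,0,0,0,0,0,0,0,0,0,0,0,0,0,0,0]
}}

```text
clock: 17.35
position: [0.5161, -0.2694, 0.0521]
ee_rot: [0.001, 0.742, 0.671, 0.0]
contact_force: [0.0, 1.6, 10.0]
width: 0.0105
```

```bash
python3 - <<'E'
from h import *
go([.5121+.003,-.2691,.050],-.1007)
b=get_image("scene");a=get_image("wrist");cv2.imwrite("pics/w11.png",a[:,:,::-1])
cv2.imwrite("pics/s11e.png",cv2.resize(b[205:285,150:245,::-1],None,fx=7,fy=7,interpolation=cv2.INTER_CUBIC))
E
```

```text
clock 17.35 pos [ 0.5161 -0.2694  0.0521] F [0.0069 1.6267 9.9854] M [ 0.3252 -0.0201  0.0521] w 0.010463297357587066 q [-0.6009  0.3947  1.6971  0.0006  1.048  -0.5012]
shift tool mm [ 0.2123 -1.0332  2.1019] rotvec deg [0.1037 0.025  0.0388]
```

View pics/s11e.png

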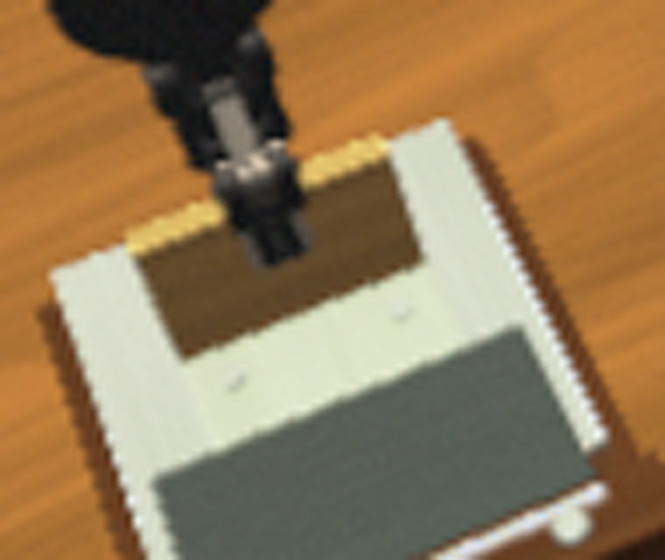

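View pics/w11.png

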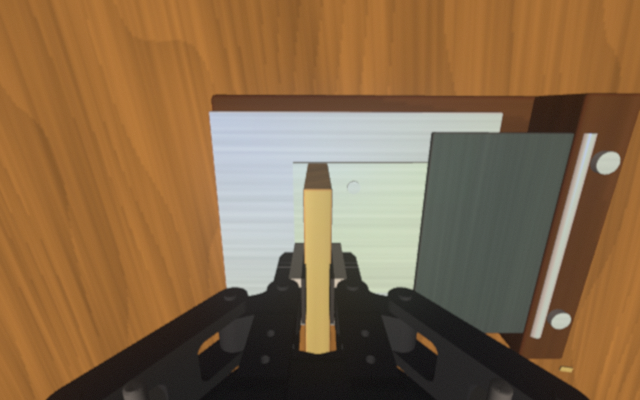

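The bed and guard have sunk together by about 7 mm: the bed corner moved from (440,108) to (448,122) in the crop and stated z fell from 0.059 to 0.052. The flap hasn't moved. I'll press 1.5 mm more for margin, then make the final check.

Call:
{"method": "drive_tool", "body": {
  "targets": [0,0,0,0,0,0.8,0,0,0,0,0,0,0.7,0,0,0,0,0,0,0,0,0,0,0,0,0,0,0,0,0,0,0,0,0,0]
}}

```text
clock: 18.08
position: [0.5161, -0.2694, 0.0509]
ee_rot: [0.001, 0.742, 0.671, 0.0]
contact_force: [-0.1, 1.8, 11.4]
width: 0.0106
```

```bash
python3 - <<'E'
from h import *
p,M,s=tool();go([.5121+.003,-.2691,.050],-.1007)
b=get_image("scene");t=get_image("top")
cv2.imwrite("pics/t12.png",t[:,:,::-1])
cv2.imwrite("pics/s12e.png",cv2.resize(b[205:285,150:245,::-1],None,fx=7,fy=7,interpolation=cv2.INTER_CUBIC))
for q in [(448,122),(440,108)]:
    sp=unc(q,7,(150,205))
    # bed corner at fixture (-.06,.075): height along its vertical
    c,sn=np.cos(-.1007),np.sin(-.1007);x=.5121-.06*c-.075*sn;y=-.2691-.06*sn+.075*c
    print(q,[ (z,(proj("scene",[x,y,z])-sp).round(2)) for z in (.050,.052,.054,.056,.058,.06)])
d=p[:2]-[.5121,-.2691];print("guard in fixture",d@[c,sn],d@[-sn,c],"depth",d@[c,sn]+.03)
E
```

```text
clock 18.075 pos [ 0.5161 -0.2694  0.0509] F [-0.0643  1.7942 11.3625] M [0.4624 0.083  0.0672] w 0.010571026860784576 q [-0.6009  0.3959  1.6987  0.0006  1.045  -0.5012]
shift tool mm [ 0.2306 -1.0607  0.8827] rotvec deg [0.1129 0.0301 0.0378]
(448, 122) [(0.05, array([-0.32, -0.02])), (0.052, array([-0.48, -0.52])), (0.054, array([-0.64, -1.02])), (0.056, array([-0.79, -1.53])), (0.058, array([-0.95, -2.03])), (0.06, array([-1.11, -2.54]))]
(440, 108) [(0.05, array([0.82, 1.98])), (0.052, array([0.66, 1.48])), (0.054, array([0.51, 0.98])), (0.056, array([0.35, 0.47])), (0.058, array([ 0.19, -0.03])), (0.06, array([ 0.03, -0.54]))]
guard in fixture 0.004043894817102525 7.213980208552465e-05 depth 0.03404389481710252
```

View pics/s12e.png

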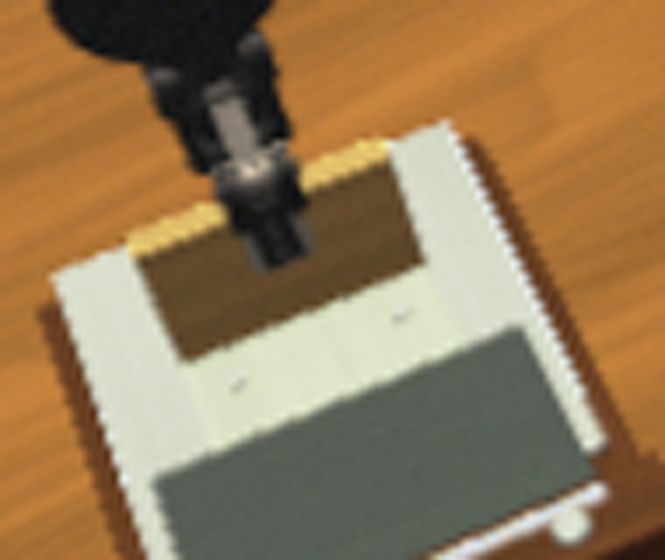

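View pics/t12.png

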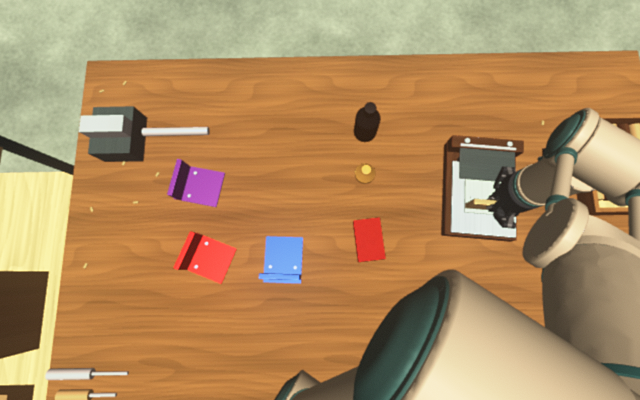

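All the checks agree: bed about 8 mm down with about 13 N of push, lip about 34 mm deep and centred, flap shut, bottle, bell and tin unmoved. Handing in.

```bash
python3 -c "
from rig import *
print(sign_off());s=get_state();print(s['clock'],s['position'],s['contact_force'],s['width'])"
```

```text
the job is handed in; nothing more can be done
None
the job is handed in; nothing more can be done
```

I put the guard on the bed plate, slid its lip under the flap and pressed it flat, and I handed the job in with the arm still holding it down. The sign-off gives no verdict. It took about 18 s of the 43 s allowed.

Last checks before handing in:
- **Lip:** about 34 mm under the flap, less than 1 mm off the middle by the tool pose (up to about 3 mm by the cameras), and square to within about 0.1°.
- **Flap:** its corners did not move in the scene pictures, so it stayed shut.
- **Bed:** sunk about 8 mm of its 10 mm, both by the tool height and by the bed corner in the scene view. The push was about 13 N.
- **Bottle, bell and tin:** unmoved in the top view.

- **First grasp missed:** the fingers shut just above the upstand without disturbing the guard. The pictures showed the real fingertips about 40 mm behind the stated tool point. I lowered the tool to allow for that, and the second grasp held.
- **Small disagreements:** the two camera estimates of the fingertip offset differed by 6–9 mm. The estimates of the guard's sideways position differed by 1–3 mm, so I moved it over 1.5 mm.

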